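# Set the detector and hold the blue cuvette in the photometer's beam

### The arm

A 6-joint arm with a two-finger parallel gripper is mounted at the origin on the work surface. World frame = base frame: x ahead of the robot, y to its left, z up, the work surface at z = 0. Lengths are in m, angles in degrees, forces in N, time in s.
With the tool pointing down it reaches from about 0.225 to 0.875 m from the base axis. Payload 3.4 kg.
Tool frame: the origin (TCP) lies at the very end of the fingers, on their centre line; the grasp point (between the pads) lies 19 mm behind it; z points along the fingers, y is the line along which they close (so a half turn about z gives the same grasp; the last joint's range is limited). The gripper opens to 85 mm and grips with 20 to 120 N. Pads are 22 mm wide; open, the fingers measure 114 mm over their backs; the gripper's body (76 mm by 85 mm) begins 54 mm behind the grasp point. The pads swing forward as they close: fully open they stand 13 mm farther back than shut.
Start: joints at [-76.547, 15.808, 86.224, -0, 77.962, -6.933], TCP at [0.2, -0.539, 0.231] pointing down, gripper open.
Joint ranges: [-165.64, 165.64], [-43.16, 119.46], [12.63, 154.43], [-67.54, 247.53], [6.08, 155.33], [-154.97, 154.97]. Speed limits (degrees/s): [147.25, 147.25, 180, 180, 180, 180].

### API

Orientations are given as a 3x3 rotation matrix whose columns are the frame's x, y, z axes.
In Python, from rig import r gives the robot as it stands.
- The arm moves only by the tool play_rows, never from a script. Its argument "series" is a list of rows, each an object of numbers: "fingers": the opening in per cent of the stroke, from 0 (shut) to 100 (fully open); "x", "y", "z": the shift along the world's x, y, z in cm; "ax", "ay", "az": the turn, a rotation vector about the world's x, y, z in degrees. A call has 1 to 20 rows; each row is the pose to reach, as a shift and turn from the pose commanded when the call began; what a row does not reach only later rows make up. A row lasts 1/10 s, in which the tool goes at most 50 mm and 8.59 degrees, less where a joint would pass 70% of its speed; a pose out of reach is approached as far as the arm can. A call with a gripper value outside its range is refused whole. The fingers move at their own pace and stop on an object; "force" is the grip in N (left out, the last holds). Time passes only in rows, so rows that repeat a pose let the fingers close. It gives the time, the measured TCP pose, the force, the opening and the grip force at its end, in the units of the state.
- r.read_state(): the state, without advancing time (a new reading comes with each control period).
- r.capture(name): name is "scene" or "top" or "wrist"; returns a dict with "img" (384x512x3 uint8, blue, green, red), "depth" (384x512 float32, m along the optical axis (not along the pixel's ray), 0 where there is no reading), "fx", "fy", "cx", "cy" (pixels), "world_to_cam" (4x4, takes a point from world to camera coordinates); the wrist camera has in their place "hand_eye" (4x4, takes a point from camera to tool coordinates, whose origin is the TCP and whose axes are the flange's). Camera axes: x right, y down, z forward; pixel columns grow to the right and rows downward; lengths in m; the calibration is good to about 2 mm. A picture is of the moment at which its call begins: read the wrist's pose just before it.
- r.close_job(): hands the job in; it is judged then, once.
The state is a dict: "time_s": time; "joints": joint angles; "joint_velocities": joint speeds; "tau": joint torques, N m; "eef_pos": TCP position; "orientation": TCP orientation; "wrist_force": force on the tool from outside, world axes, zero at the start; "moment": the same for the moment, N m; "width": finger opening in m; "gripper_force": force on a finger pad.
Only numpy, scipy, OpenCV 4.12 (cv2) and the standard library are available. Lean on these libraries where they do the work, as an engineer would, in place of code of your own. Each camera call takes 0.05 s, during which the arm holds its last target. There are 200 camera calls.

### The job

Get the open photometer ready and take the blue reference to it: slide the detector carriage away from the lamp until it is up against the stop block on the rail, then tighten its black clamp knob (clockwise) so that it stays there. Then take the blue cuvette out of the rack, touching it only on its frosted faces and never on its clear windows, and hold it still and upright in the middle of the gap between lamp and detector, so that the light path runs squarely through its two clear windows. Finish while still holding it there clear of everything else, and leave the other things on the bench where they are.

Things in the scene. Friction and masses are not known exactly. Their poses are not given: they have to be found in the camera images.
- beam_mid (a point): Point on the light path, 100 mm above the bench, midway between lamp nose and detector nose (47.5 mm from each) when the carriage is at its stop. Axes of the rail: y along the light path towards the lamp, x across the rail, z up. The photometer is an aluminium rail 40 mm wide, 28 mm high, fixed to the bench, with a fixed lamp tube (+y side) and a sliding detector tube (-y side).
- optical_rail: The rail with all on it; origin on the bench 100 mm under beam_mid, same axes. The rail runs from y = -245 to 175 mm. The lamp and detector tubes are black, 33 mm in outer diameter, on posts, axes 100 mm above the bench; the lamp reaches from y = 47.5 to 130 mm. The stop block (black, orange bumper, 50 mm high) has its face at y = -207.5 mm.
- detector_nose (a point): Centre of the detector tube's open end, on the light path; moves with the carriage. The carriage is a light grey plate 62 mm wide, top 47 mm above the bench, from 5 to 160 mm behind this point (in the -y direction of beam_mid). Detector tube and board reach 59 mm behind this point and up to 117 mm above the bench.
- carriage (a joint): How far the detector carriage has slid along the rail away from the lamp (in the -y direction of beam_mid), in m: 0.080 is against the stop block. With the clamp slack it slides with 2 to 4 N; with the clamp tight, friction holds it. It can be slid by gripping its clamp knob and moving that along the rail.
- knob_grip (a point): Centre of the grip of the clamp knob, on its vertical axis, 71.5 mm above the bench. The knob is a round black knurled cylinder 32 mm in diameter, from 53.5 to 83.5 mm above the bench, with a white index line on top; it stands on the carriage, 130 mm behind detector_nose, and travels with it. Its axes turn with the knob.
- clamp_knob (a joint): Angle of the clamp knob in rad, growing clockwise seen from above (tightening). Starts slack at 0 to 0.25; the clamp pad meets the rail at about 0.8; tight from 1.15; 1.4 is the end of its travel. Turning takes about 0.1 to 0.15 N m; at the end of travel a grip may slip round the knob harmlessly.
- blue_mid (a point): Centre, half-way up, of the BLUE cuvette: an upright block of blue glass 12.5 x 12.5 x 45 mm (about 18 g) with a blue stopper 8.5 mm wide and 4 mm high on top. Its x axis is normal to the two clear blue windows (the way the light must take), its y axis normal to the two white frosted faces (the ones to grip, 12.5 mm apart), z up.
- blue_cuvette: The blue cuvette as a whole: origin at the centre of its underside, 22.5 mm below blue_mid, axes as blue_mid. In the rack its lowest 16 mm stand in a square well with 0.6 mm play a side; the upper 29 mm are free.
- amber_mid (a point): Centre of the amber cuvette, same build as the blue one, in another well of the rack; leave alone.
- green_mid (a point): Centre of the green cuvette, same build, in another well of the rack; leave alone.
- cuvette_rack: Off-white rack block, fixed to the bench, 150 x 36 x 22 mm (its x, y, z), origin at the centre of its underside. Four square wells in a row along its x axis at -51, -17, 17 and 51 mm, 16 mm deep (floor 6 mm above the bench). The three cuvettes stand in wells -51, 17 and 51 mm in any order; their frosted faces look along the rack's y axis, to its two long sides.
- sbc_stack: Small computer board with a yellow add-on board, 56 x 85 x 32 mm, loose on the bench, origin under its centre; leave alone.
- speaker_a: Loudspeaker driver, 66 mm diameter, 30 mm high, loose; origin under its centre; leave alone.
- speaker_b: A second loudspeaker driver like speaker_a; leave alone.
- screwdriver: Screwdriver with a red handle, 170 mm long, lying on the bench; leave alone.
- mouse: Black computer mouse, 100 x 60 x 32 mm, on the bench; leave alone.

How it is judged (in metres and radians):
On the way, in this order (a step that is already met when the one before it is completed fails the run):
1. the detector carriage has been slid home against the stop block with its clamp still slack (value of joint carriage above 0.076 m and value of joint clamp_knob below 0.8 rad), for 0.1 s.
2. the clamp knob is tight with the carriage still against the stop (value of joint carriage above 0.076 m and value of joint clamp_knob above 1.15 rad), for 0.2 s.
At the end, for the whole second after the job is handed in: Carriage within 4 mm of its stop, knob past 1.15 rad; blue cuvette held still by both frosted faces, clear of the photometer, centre within 4 mm sideways of the light path, 10 mm below to 15.5 mm above it, 25 mm of the gap's middle, upright and square to the light within 0.1 rad (all of step 2 and x of blue_mid in the frame of beam_mid between -0.004 and 0.004 m and y of blue_mid in the frame of beam_mid between -0.025 and 0.025 m and z of blue_mid in the frame of beam_mid between -0.01 and 0.0155 m and angle between the x axis of blue_mid and the y axis of beam_mid, either way round below 0.1 rad and angle between blue_mid's own z axis and vertical below 0.1 rad and contact force between the fingers and blue_cuvette_c1 above 0.5 N and contact force between the fingers and blue_cuvette_c2 above 0.5 N and contact force between blue_cuvette and optical_rail below 0.1 N and linear speed of blue_cuvette below 0.015 m/s); the arm keeps its last pose, push and grip.
It fails at once if the fingers touch a clear window of the blue cuvette (contact force between the fingers and blue_cuvette_c0 above 0.5 N).
It fails at once if another thing on the bench is disturbed (another cuvette by more than 15 mm, anything else by more than 25 mm) (distance of any of amber_mid, green_mid from where it was at the start of the episode above 0.015 m or distance of any of sbc_stack, speaker_a, speaker_b, screwdriver, mouse from where it was at the start of the episode above 0.025 m).
It also fails if it takes over 58 s, if anything falls off the work surface, if the arm or the gripper's body presses on something with over 40 N, if the wrist force passes 120 N, or if a joint passes its speed limit or range.

## Working session

There is one attempt and no reset: what is moved stays moved. The work goes in short steps, Python scripts to look and compute and a tool call to move; the robot and the scene stay as the last step left them, time stands still between calls to the robot, and variables do not carry over. Pictures are saved under pics/ and viewed, at most 10 in all, crops included, and the job is handed in when it is done.

Besides the shell and the picture viewer there is one more tool, called after "Emit:" as a command line: name --argument value ..., lists and objects as JSON in quotes. play_rows: Moves the arm, as the interface text tells. Its arguments: {"type":"object","properties":{"series":{"type":"array","items":{"type":"object","properties":{"fingers":{"type":"number"},"x":{"type":"number"},"y":{"type":"number"},"z":{"type":"number"},"ax":{"type":"number"},"ay":{"type":"number"},"az":{"type":"number"}}}},"force":{"type":"number"}},"required":["series"]}

```bash
mkdir -p pics; ls; cat > h.py <<'E'
import numpy as np, cv2
from rig import r
np.set_printoptions(precision=4,suppress=True)
def cap(n):
    s=r.read_state(); c=r.capture(n)
    if 'world_to_cam' in c: c['c2w']=np.linalg.inv(c['world_to_cam'])
    else:
        T=np.eye(4); T[:3,:3]=s['orientation']; T[:3,3]=s['eef_pos']; c['c2w']=T@c['hand_eye']
    return c
def ray(c,u,v,z):
    d=c['c2w'][:3,:3]@np.array([(u-c['cx'])/c['fx'],(v-c['cy'])/c['fy'],1]); o=c['c2w'][:3,3]
    return o+d*(z-o[2])/d[2]
def cloud(c):
    v,u=np.mgrid[:384,:512]; d=c['depth']
    p=np.stack([(u-c['cx'])/c['fx']*d,(v-c['cy'])/c['fy']*d,d],-1)
    return p@c['c2w'][:3,:3].T+c['c2w'][:3,3]
E
python3 - <<'E'
from h import *
a=cap('scene');b=cap('top')
cv2.imwrite('pics/scene.png',a['img']);cv2.imwrite('pics/top.png',b['img'])
for n,c in(('s',a),('t',b)):
    np.savez(n+'.npz',**c); print(c['fx'],c['c2w'])
s=r.read_state();print(s)
E
```

```text
pics
351.53702442336237 [[ 0.4682  0.6866 -0.5562  1.1322]
 [ 0.8836 -0.3565  0.3037 -0.3178]
 [ 0.0103 -0.6336 -0.7736  0.8725]
 [ 0.      0.      0.      1.    ]]
433.5224301126114 [[-0.0201 -0.977   0.2123  0.225 ]
 [-0.9998  0.0196 -0.0046 -0.0294]
 [ 0.0003 -0.2124 -0.9772  1.6646]
 [ 0.      0.      0.      1.    ]]
{'time_s': 0.1, 'joints': array([-76.5499,  15.8452,  86.2901,  -0.0016,  77.9631,  -6.9341]), 'joint_velocities': array([-0.0082, -0.1034, -0.108 , -0.0764,  0.0453,  0.0736]), 'tau': array([  0.0009, -41.7701, -24.6404,  -0.0002,   0.0058,  -0.    ]), 'eef_pos': array([ 0.2001, -0.5385,  0.2305]), 'orientation': array([[ 0.9374,  0.3483, -0.0004],
       [ 0.3483, -0.9374,  0.0017],
       [ 0.0002, -0.0017, -1.    ]]), 'wrist_force': array([-0.1   ,  0.0924,  0.4782]), 'moment': array([ 0.0616, -0.0086,  0.0262]), 'gripper_force': 0.0, 'width': 0.08519415463692889}
```

View pics/top.png

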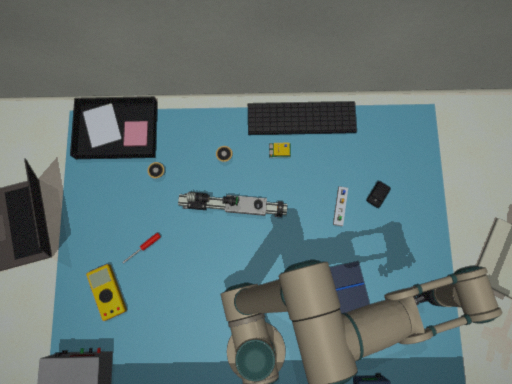

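View pics/scene.png

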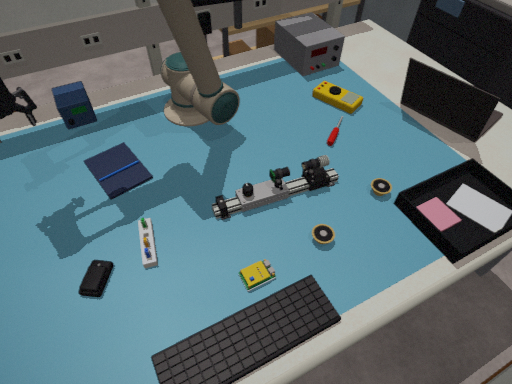

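The top view shows the rail with the lamp at about (195,200), the knob at about (259,204), the stop at about (282,209), and the rack at (341,206). The scene view shows the knob at (248,188), and the rack with green nearest the robot, then amber, then blue at (149,253).

```bash
python3 - <<'E'
from h import *
t=dict(np.load('t.npz'));s=dict(np.load('s.npz'))
a=cv2.resize(t['img'][170:240,170:400],None,fx=3.4,fy=3.4,interpolation=cv2.INTER_CUBIC)
b=cv2.resize(s['img'][140:280,120:350],None,fx=2.5,fy=2.5,interpolation=cv2.INTER_CUBIC)
W=np.zeros((a.shape[0]+b.shape[0],800,3),np.uint8);W[:a.shape[0],:a.shape[1]]=a;W[a.shape[0]:,:b.shape[1]]=b
cv2.imwrite('pics/crop.png',W);print(W.shape,a.shape)
P=cloud(t)
for n,(u,v) in dict(knob=(259,204),lamp=(200,201),stop=(282,209),rack=(341,206),rt=(343,188),rb=(338,224)).items(): print(n,P[v,u],ray(t,u,v,.022))
E
```

```text
(588, 800, 3) (238, 782, 3)
knob [ 0.5266 -0.0235  0.079 ] [ 0.5374 -0.0233  0.022 ]
lamp [0.538  0.193  0.1008] [0.5538 0.2042 0.022 ]
stop [ 0.5106 -0.1098  0.0533] [ 0.5161 -0.1114  0.022 ]
rack [ 0.5226 -0.3383  0.0254] [ 0.5233 -0.3389  0.022 ]
rt [ 0.5941 -0.3508  0.0222] [ 0.5942 -0.3509  0.022 ]
rb [ 0.4524 -0.3217  0.0313] [ 0.4537 -0.3234  0.022 ]
```

View pics/crop.png

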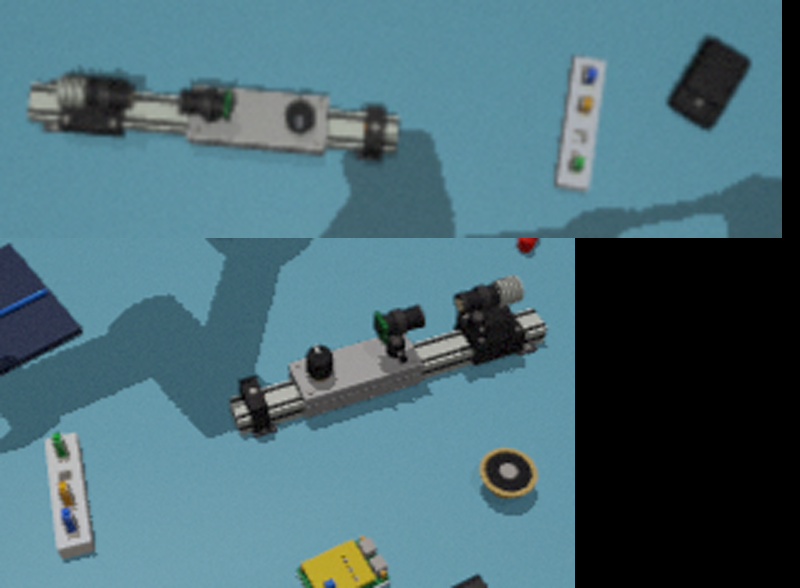

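Emit:
play_rows --series '[{"x":3,"y":4.5,"z":3,"az":8},{"x":6,"y":9,"z":5,"az":16},{"x":9,"y":13,"z":5,"az":24},{"x":12,"y":17,"z":5,"az":32},{"x":14,"y":21,"z":5,"az":40},{"x":17,"y":25,"z":5,"az":48},{"x":20,"y":29,"z":5,"az":56},{"x":22,"y":33,"z":5,"az":64},{"x":25,"y":37,"z":5,"az":65},{"x":27,"y":41,"z":5,"az":65},{"x":29,"y":45,"z":5,"az":65},{"x":30,"y":49,"z":5,"az":65},{"x":30,"y":51,"z":5,"az":65},{"x":30,"y":51,"z":5,"az":65},{"x":30,"y":51,"z":5,"az":65},{"x":30,"y":51,"z":5,"az":65}]'

```text
invalid input at $.series[0]: expected keys fingers, x, y, z, ax, ay, az
```

```bash
python3 - <<'E'
from h import *
a=cap('wrist');s=r.read_state();np.savez('w.npz',**a)
cv2.imwrite('pics/w1.png',a['img']);print(s['time_s'],s['eef_pos'],s['orientation'],s['joints'],a['hand_eye'],a['fx'])
E
```

```text
0.15 [ 0.2002 -0.5386  0.2306] [[ 0.9374  0.3483 -0.0004]
 [ 0.3483 -0.9374  0.0014]
 [ 0.0001 -0.0014 -1.    ]] [-76.5479  15.8404  86.2797  -0.0026  77.9617  -6.9329] [[ 0.0008 -0.9553 -0.2957  0.0756]
 [ 1.      0.0007  0.0003 -0.0001]
 [-0.0001 -0.2957  0.9553 -0.1423]
 [ 0.      0.      0.      1.    ]] 269.6999906190747
```

View pics/w1.png

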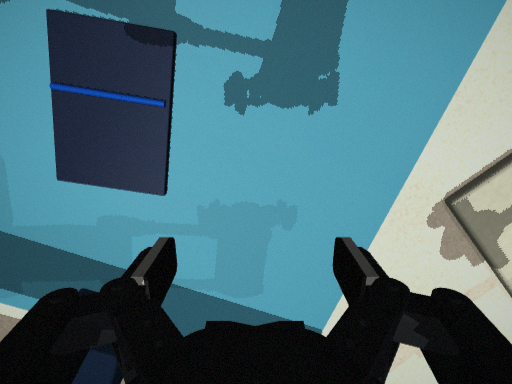

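The move was refused because every row needs all of its keys. The wrist view shows the fingers at (155,265) and (350,265), over bare bench.

Emit:
play_rows --series '[{"fingers":100,"x":3,"y":4.5,"z":3,"ax":0,"ay":0,"az":8},{"fingers":100,"x":6,"y":9,"z":5,"ax":0,"ay":0,"az":16},{"fingers":100,"x":9,"y":13,"z":5,"ax":0,"ay":0,"az":24},{"fingers":100,"x":12,"y":17,"z":5,"ax":0,"ay":0,"az":32},{"fingers":100,"x":14,"y":21,"z":5,"ax":0,"ay":0,"az":40},{"fingers":100,"x":17,"y":25,"z":5,"ax":0,"ay":0,"az":48},{"fingers":100,"x":20,"y":29,"z":5,"ax":0,"ay":0,"az":56},{"fingers":100,"x":22,"y":33,"z":5,"ax":0,"ay":0,"az":64},{"fingers":100,"x":25,"y":37,"z":5,"ax":0,"ay":0,"az":65},{"fingers":100,"x":27,"y":41,"z":5,"ax":0,"ay":0,"az":65},{"fingers":100,"x":29,"y":45,"z":5,"ax":0,"ay":0,"az":65},{"fingers":100,"x":30,"y":49,"z":5,"ax":0,"ay":0,"az":65},{"fingers":100,"x":30,"y":51,"z":5,"ax":0,"ay":0,"az":65},{"fingers":100,"x":30,"y":51,"z":5,"ax":0,"ay":0,"az":65},{"fingers":100,"x":30,"y":51,"z":5,"ax":0,"ay":0,"az":65},{"fingers":100,"x":30,"y":51,"z":5,"ax":0,"ay":0,"az":65}]'

```text
time_s: 1.75
eef_pos: [0.5001, -0.0301, 0.2812]
orientation: [[0.081, 0.997, -0.0], [0.997, -0.081, -0.001], [-0.001, -0.0, -1.0]]
wrist_force: [0.5, -0.8, -0.3]
width: 0.0851
gripper_force: 0.0
```

```bash
python3 - <<'E'
from h import *
a=cap('wrist');s=r.read_state();np.savez('w.npz',**a)
cv2.imwrite('pics/w2.png',a['img']);print(s['time_s'],s['eef_pos'],s['orientation'],s['joints'])
E
```

```text
1.8 [ 0.5002 -0.0302  0.2813] [[ 0.082   0.9966 -0.    ]
 [ 0.9966 -0.082  -0.0006]
 [-0.0006  0.     -1.    ]] [-11.394    7.905   89.5807  -0.0336  82.5093  -6.6847]
```

View pics/w2.png

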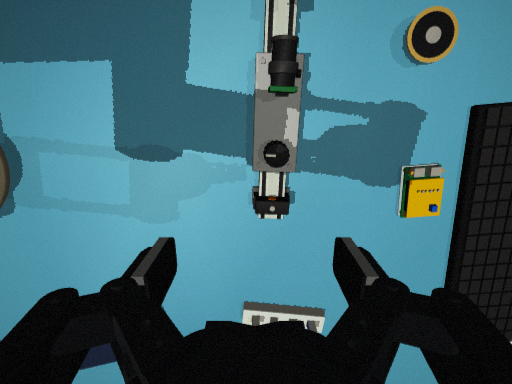

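The wrist view shows the knob at about (276,153) with its index line pointing left, the stop at (271,204), the detector at (284,65), and the rack edge at (285,310).

```bash
python3 - <<'E'
from h import *
a=dict(np.load('w.npz'));P=cloud(a);Z=P[...,2]
v,u=np.mgrid[:384,:512]
m=(np.hypot(u-276,v-153)<25)&(Z>.075)&(Z<.092)
q=P[m];print('knob',m.sum(),np.median(q,0),(q.max(0)+q.min(0))/2,np.ptp(q,axis=0))
(cu,cv_),_=cv2.minEnclosingCircle(np.stack([u[m],v[m]],1).astype(np.float32));print(cu,cv_,ray(a,cu,cv_,.0835))
m=(u>235)&(u<320)&(v<185)&(v>40)&(Z>.041)&(Z<.053)
q=P[m];print('plate',m.sum(),cv2.minAreaRect((q[:,:2]*1000).astype(np.float32)))
m=(u>235)&(u<310)&(v<225)&(v>185)&(Z>.045)&(Z<.06)
q=P[m];print('stop',m.sum(),q.mean(0),cv2.minAreaRect((q[:,:2]*1000).astype(np.float32)))
m=(u>235)&(u<320)&(Z>.02)&(Z<.035)&(v<220)
q=P[m];print('rail',m.sum(),cv2.minAreaRect((q[:,:2]*1000).astype(np.float32)),q[:,2].mean())
E
```

```text
knob 508 [ 0.5294 -0.0162  0.0831] [ 0.5297 -0.0174  0.0804] [0.0327 0.0326 0.0107]
276.2327575683594 154.58621215820312 [ 0.5291 -0.016   0.0835]
plate 3730 ((534.9660034179688, 29.886409759521484), (155.24551391601562, 62.05622863769531), 83.64649200439453)
stop 482 [ 0.5201 -0.0997  0.0496] ((520.2372436523438, -99.91596221923828), (22.954992294311523, 49.461124420166016), 85.3067398071289)
rail 2065 ((530.5523681640625, 21.553741455078125), (298.91107177734375, 55.905208587646484), 85.220703125) 0.027960814918278593
```

Emit:
play_rows --force 50 --series '[{"fingers":80,"x":2.9,"y":1.4,"z":-4,"ax":0,"ay":0,"az":0},{"fingers":80,"x":2.9,"y":1.4,"z":-8,"ax":0,"ay":0,"az":0},{"fingers":80,"x":2.9,"y":1.4,"z":-12,"ax":0,"ay":0,"az":0},{"fingers":80,"x":2.9,"y":1.4,"z":-16,"ax":0,"ay":0,"az":0},{"fingers":80,"x":2.9,"y":1.4,"z":-19,"ax":0,"ay":0,"az":0},{"fingers":80,"x":2.9,"y":1.4,"z":-21.5,"ax":0,"ay":0,"az":0},{"fingers":80,"x":2.9,"y":1.4,"z":-22.8,"ax":0,"ay":0,"az":0},{"fingers":80,"x":2.9,"y":1.4,"z":-22.8,"ax":0,"ay":0,"az":0},{"fingers":30,"x":2.9,"y":1.4,"z":-22.8,"ax":0,"ay":0,"az":0},{"fingers":30,"x":2.9,"y":1.4,"z":-22.8,"ax":0,"ay":0,"az":0},{"fingers":30,"x":2.9,"y":1.4,"z":-22.8,"ax":0,"ay":0,"az":0},{"fingers":30,"x":2.9,"y":1.4,"z":-22.8,"ax":0,"ay":0,"az":0},{"fingers":30,"x":2.9,"y":1.4,"z":-22.8,"ax":0,"ay":0,"az":0},{"fingers":30,"x":2.9,"y":1.4,"z":-22.8,"ax":0,"ay":0,"az":0},{"fingers":30,"x":2.9,"y":1.4,"z":-22.8,"ax":0,"ay":0,"az":0},{"fingers":30,"x":2.9,"y":1.4,"z":-22.8,"ax":0,"ay":0,"az":0}]'

```text
time_s: 3.4
eef_pos: [0.5297, -0.0154, 0.0548]
orientation: [[0.08, 0.997, 0.002], [0.997, -0.08, -0.001], [-0.001, 0.002, -1.0]]
wrist_force: [-1.2, -2.1, 6.7]
width: 0.031
gripper_force: 49.4
```

Emit:
play_rows --series '[{"fingers":30,"x":-0.05,"y":-0.5,"z":0,"ax":0,"ay":0,"az":0},{"fingers":30,"x":-0.1,"y":-1,"z":0,"ax":0,"ay":0,"az":0},{"fingers":30,"x":-0.15,"y":-1.5,"z":0,"ax":0,"ay":0,"az":0},{"fingers":30,"x":-0.2,"y":-2,"z":0,"ax":0,"ay":0,"az":0},{"fingers":30,"x":-0.25,"y":-2.5,"z":0,"ax":0,"ay":0,"az":0},{"fingers":30,"x":-0.3,"y":-3,"z":0,"ax":0,"ay":0,"az":0},{"fingers":30,"x":-0.35,"y":-3.5,"z":0,"ax":0,"ay":0,"az":0},{"fingers":30,"x":-0.37,"y":-3.8,"z":0,"ax":0,"ay":0,"az":0},{"fingers":30,"x":-0.37,"y":-3.8,"z":0,"ax":0,"ay":0,"az":0}]'

```text
time_s: 4.3
eef_pos: [0.5255, -0.0531, 0.0548]
orientation: [[0.081, 0.997, 0.001], [0.997, -0.081, -0.0], [-0.0, 0.001, -1.0]]
wrist_force: [-3.0, -0.4, 6.0]
width: 0.0308
gripper_force: 49.4
```

Emit:
play_rows --series '[{"fingers":30,"x":-0.02,"y":-0.2,"z":0,"ax":0,"ay":0,"az":0},{"fingers":30,"x":-0.04,"y":-0.4,"z":0,"ax":0,"ay":0,"az":0},{"fingers":30,"x":-0.06,"y":-0.6,"z":0,"ax":0,"ay":0,"az":0},{"fingers":30,"x":-0.06,"y":-0.7,"z":0,"ax":0,"ay":0,"az":0},{"fingers":30,"x":-0.06,"y":-0.7,"z":0,"ax":0,"ay":0,"az":0},{"fingers":30,"x":-0.06,"y":-0.7,"z":0,"ax":0,"ay":0,"az":0}]'

```text
time_s: 4.9
eef_pos: [0.5249, -0.0585, 0.0548]
orientation: [[0.081, 0.997, 0.001], [0.997, -0.081, 0.002], [0.002, 0.001, -1.0]]
wrist_force: [-2.7, 5.2, 7.9]
width: 0.0304
gripper_force: 49.6
```

Emit:
play_rows --series '[{"fingers":30,"x":-0.02,"y":-0.2,"z":0,"ax":0,"ay":0,"az":0},{"fingers":30,"x":-0.02,"y":-0.2,"z":0,"ax":0,"ay":0,"az":0},{"fingers":30,"x":-0.02,"y":-0.2,"z":0,"ax":0,"ay":0,"az":0}]'

```text
time_s: 5.2
eef_pos: [0.5248, -0.0585, 0.0547]
orientation: [[0.083, 0.997, 0.001], [0.997, -0.083, 0.006], [0.006, 0.001, -1.0]]
wrist_force: [-1.5, 10.7, 7.2]
width: 0.0306
gripper_force: 49.6
```

Emit:
play_rows --series '[{"fingers":30,"x":0,"y":0,"z":0,"ax":0,"ay":0,"az":-7},{"fingers":30,"x":0,"y":0,"z":0,"ax":0,"ay":0,"az":-14},{"fingers":30,"x":0,"y":0,"z":0,"ax":0,"ay":0,"az":-21},{"fingers":30,"x":0,"y":0,"z":0,"ax":0,"ay":0,"az":-28},{"fingers":30,"x":0,"y":0,"z":0,"ax":0,"ay":0,"az":-35},{"fingers":30,"x":0,"y":0,"z":0,"ax":0,"ay":0,"az":-42},{"fingers":30,"x":0,"y":0,"z":0,"ax":0,"ay":0,"az":-49},{"fingers":30,"x":0,"y":0,"z":0,"ax":0,"ay":0,"az":-56},{"fingers":30,"x":0,"y":0,"z":0,"ax":0,"ay":0,"az":-62},{"fingers":30,"x":0,"y":0,"z":0,"ax":0,"ay":0,"az":-68},{"fingers":30,"x":0,"y":0,"z":0,"ax":0,"ay":0,"az":-73},{"fingers":30,"x":0,"y":0,"z":0,"ax":0,"ay":0,"az":-77},{"fingers":30,"x":0,"y":0,"z":0,"ax":0,"ay":0,"az":-80},{"fingers":30,"x":0,"y":0,"z":0,"ax":0,"ay":0,"az":-80},{"fingers":30,"x":0,"y":0,"z":0,"ax":0,"ay":0,"az":-80}]'

```text
time_s: 6.7
eef_pos: [0.5264, -0.0601, 0.0548]
orientation: [[0.996, 0.094, 0.004], [0.094, -0.996, 0.003], [0.004, -0.002, -1.0]]
wrist_force: [1.1, 6.7, 4.9]
width: 0.0308
gripper_force: 49.3
```

```bash
python3 - <<'E'
from h import *
s=r.read_state();print(s['time_s'],s['eef_pos'],s['orientation'],s['joints'],s['wrist_force'],s['moment'])
E
```

```text
6.7 [ 0.5264 -0.0601  0.0548] [[ 0.9956  0.0938  0.0042]
 [ 0.0938 -0.9956  0.0026]
 [ 0.0044 -0.0022 -1.    ]] [-14.1795  21.1422 106.4605   0.2538  52.2029  70.282 ] [1.0598 6.6998 4.896 ] [ 1.0556 -0.132   0.3252]
```

Emit:
play_rows --series '[{"fingers":100,"x":0,"y":0,"z":0,"ax":0,"ay":0,"az":0},{"fingers":100,"x":0,"y":0,"z":0,"ax":0,"ay":0,"az":0},{"fingers":100,"x":0,"y":0,"z":0,"ax":0,"ay":0,"az":0},{"fingers":100,"x":0,"y":0,"z":0,"ax":0,"ay":0,"az":0},{"fingers":100,"x":0,"y":0,"z":2,"ax":0,"ay":0,"az":0},{"fingers":100,"x":0,"y":0,"z":5,"ax":0,"ay":0,"az":0},{"fingers":100,"x":0,"y":0,"z":9,"ax":0,"ay":0,"az":0},{"fingers":100,"x":0,"y":0,"z":13,"ax":0,"ay":0,"az":0},{"fingers":100,"x":0,"y":0,"z":17,"ax":0,"ay":0,"az":0},{"fingers":100,"x":0,"y":0,"z":20,"ax":0,"ay":0,"az":0},{"fingers":100,"x":0,"y":0,"z":20,"ax":0,"ay":0,"az":0},{"fingers":100,"x":0,"y":0,"z":20,"ax":0,"ay":0,"az":0}]'

```text
time_s: 7.9
eef_pos: [0.5248, -0.0622, 0.2537]
orientation: [[0.996, 0.094, 0.001], [0.094, -0.996, -0.0], [0.001, 0.001, -1.0]]
wrist_force: [-0.1, -0.3, -0.5]
width: 0.0855
gripper_force: 0.0
```

```bash
python3 - <<'E'
from h import *
a=cap('wrist');s=r.read_state();np.savez('w3.npz',**a)
print(s['time_s'],s['eef_pos'],s['orientation'])
def ana(a,ku,kv):
    P=cloud(a);Z=P[...,2];v,u=np.mgrid[:384,:512]
    m=(np.hypot(u-ku,v-kv)<30)&(Z>.078)&(Z<.092)
    (cu,cw),R=cv2.minEnclosingCircle(np.stack([u[m],v[m]],1).astype(np.float32));c=ray(a,cu,cw,.0835)
    g=a['img'].min(2); w=m&(g>110)
    if w.sum():
        q=np.array([ray(a,x,y,.0835)[:2]-c[:2] for x,y in zip(u[w],v[w])]);k=q.mean(0);print('knob',c,R,'index',w.sum(),k,np.degrees(np.arctan2(k[1],k[0])))
    else: print('knob',c,R,g[m].max())
    return P
ana(dict(np.load('w.npz')),276,153)
k=np.array([.525,-.0595,.0835,1]);pc=np.linalg.inv(a['c2w'])@k;ku=a['fx']*pc[0]/pc[2]+a['cx'];kv=a['fy']*pc[1]/pc[2]+a['cy'];print(ku,kv)
P=ana(a,ku,kv);Z=P[...,2]
cv2.imwrite('pics/w3.png',a['img'])
# lamp tube, detector tube points
m=(Z>.095)&(Z<.125)&(np.abs(P[...,0]-.54)<.06);q=P[m];print(len(q))
for lo in np.arange(-.05,.2,.02):
    k=q[(q[:,1]>lo)&(q[:,1]<lo+.02)]
    if len(k)>5: print(lo,len(k),np.median(k[:,0]),k[:,0].min(),k[:,0].max(),k[:,2].max())
E
```

```text
7.95 [ 0.5241 -0.062   0.2525] [[ 0.9956  0.0937 -0.0015]
 [ 0.0937 -0.9956  0.0002]
 [-0.0015 -0.0003 -1.    ]]
knob [ 0.5295 -0.0161  0.0835] 12.847624778747559 index 18 [-0.0071 -0.0005] -176.30172896003398
252.18893792230767 172.08679069471816
knob [ 0.5257 -0.0598  0.0835] 13.656599998474121 index 22 [-0.0025  0.0071] 109.12975646839236
2972
0.009999999999999995 512 0.5358036187636044 0.5185921446051298 0.5484016797952882 0.11692453094154182
0.03 530 0.5394367905936738 0.5198927673381911 0.5523343900379963 0.11770792289541931
0.05 459 0.5407631777778015 0.5242517822929624 0.5531221858471255 0.11558560980708732
0.15000000000000002 452 0.5513316804562001 0.5355999622910266 0.5640879885769188 0.11581156138035964
0.16999999999999998 635 0.5548923933169537 0.536667814475211 0.5687631956786909 0.11724281381847684
0.19 359 0.5568049015437622 0.537729264984242 0.5693912054980068 0.11780209201695141
```

View pics/w3.png

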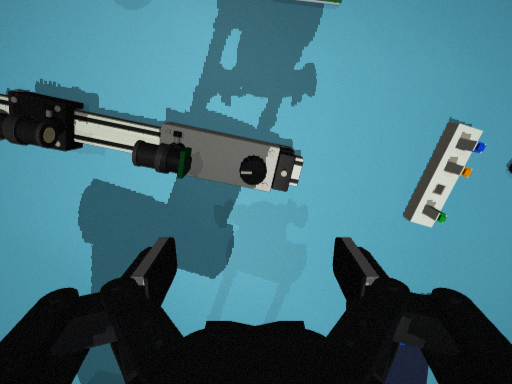

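The view shows the knob at (252,170) with its index turned about 75° clockwise, and the carriage up against the stop. The rack is at (445,175), with the blue stopper at (481,147).

```bash
python3 - <<'E'
from h import *
a=dict(np.load('w3.npz'));P=cloud(a);Z=P[...,2]
m=(Z>.1135)&(Z<.12)&(np.abs(P[...,0]-.54)<.03);q=P[m]
for lo in (.0,.03,.06,.13,.15,.17,.19): 
    k=q[(q[:,1]>lo)&(q[:,1]<lo+.03)]; print(lo,len(k),k.mean(0) if len(k) else '')
L=cv2.fitLine(q[:,:2].astype(np.float32),cv2.DIST_HUBER,0,.001,.001).ravel();print(L,np.degrees(np.arctan2(L[1],L[0])))
v,u=np.mgrid[:384,:512]
m=(u>380)&(Z>.016)&(Z<.026)&(v<250);q=P[m];print('rack',cv2.minAreaRect((q[:,:2]*1000).astype(np.float32)))
h=cv2.cvtColor(a['img'],cv2.COLOR_BGR2HSV)
m=(u>465)&(v>135)&(v<160)&(h[...,0]>108)&(h[...,1]>150)&(Z>.03);print('blue',m.sum(),np.median(P[m],0),P[m].max(0))
t=cap('top');P=cloud(t);Z=P[...,2]
m=(Z>.02)&(Z<.03)&(np.abs(P[...,1]+.337)<.06)&(np.abs(P[...,0]-.52)<.1);q=P[m];print('rack top',cv2.minAreaRect((q[:,:2]*1000).astype(np.float32)))
E
```

```text
0.0 158 [0.5337 0.0176 0.1147]
0.03 205 [0.536  0.04   0.1152]
0.06 28 [0.5392 0.0658 0.1142]
0.13 0 
0.15 54 [0.5507 0.1675 0.1141]
0.17 237 [0.553  0.1909 0.115 ]
0.19 151 [0.553  0.1942 0.1153]
[0.1117 0.9937 0.5425 0.0972] 83.587135
rack ((527.4793701171875, -335.3860168457031), (37.88639450073242, 150.26589965820312), 78.96257019042969)
blue 78 [ 0.5777 -0.3438  0.0536] [ 0.5836 -0.3398  0.0562]
rack top ((525.3782958984375, -337.6343688964844), (36.4710693359375, 148.7096405029297), 78.7867660522461)
```

Emit:
play_rows --series '[{"fingers":100,"x":0.8,"y":-4.5,"z":0,"ax":0,"ay":0,"az":-4},{"fingers":100,"x":1.6,"y":-9,"z":0,"ax":0,"ay":0,"az":-8},{"fingers":100,"x":2.4,"y":-13.5,"z":-1,"ax":0,"ay":0,"az":-12},{"fingers":100,"x":3.2,"y":-18,"z":-2,"ax":0,"ay":0,"az":-16.4},{"fingers":100,"x":4,"y":-22.5,"z":-3,"ax":0,"ay":0,"az":-16.4},{"fingers":100,"x":4.6,"y":-26,"z":-4,"ax":0,"ay":0,"az":-16.4},{"fingers":100,"x":5,"y":-28.4,"z":-5,"ax":0,"ay":0,"az":-16.4},{"fingers":100,"x":5,"y":-28.4,"z":-5,"ax":0,"ay":0,"az":-16.4},{"fingers":100,"x":5,"y":-28.4,"z":-5,"ax":0,"ay":0,"az":-16.4},{"fingers":100,"x":5,"y":-28.4,"z":-5,"ax":0,"ay":0,"az":-16.4}]'

```text
time_s: 9.0
eef_pos: [0.5747, -0.3445, 0.2033]
orientation: [[0.982, -0.19, -0.0], [-0.19, -0.982, 0.001], [-0.001, -0.001, -1.0]]
wrist_force: [0.2, 0.4, 0.2]
width: 0.0857
gripper_force: 0.0
```

```bash
python3 - <<'E'
from h import *
a=cap('wrist');s=r.read_state();np.savez('w4.npz',**a)
print(s['time_s'],s['eef_pos'],s['orientation'],s['joints'])
cv2.imwrite('pics/w4.png',a['img'])
P=cloud(a);Z=P[...,2]
m=(Z>.018)&(Z<.027)&(np.abs(P[...,1]+.337)<.06)&(np.abs(P[...,0]-.52)<.11);q=P[m];print('rack',cv2.minAreaRect((q[:,:2]*1000).astype(np.float32)))
h=cv2.cvtColor(a['img'],cv2.COLOR_BGR2HSV);v,u=np.mgrid[:384,:512]
m=(Z>.0525)&(Z<.06)&(np.hypot(P[...,0]-.577,P[...,1]+.345)<.015)
q=P[m];print('stopper',m.sum(),q.mean(0),(q.max(0)+q.min(0))/2,np.ptp(q,axis=0),u[m].mean(),v[m].mean(),ray(a,u[m].mean(),v[m].mean(),.055))
E
```

```text
9.05 [ 0.5749 -0.3444  0.2038] [[ 0.9819 -0.1896  0.0003]
 [-0.1896 -0.9819  0.0004]
 [ 0.0002 -0.0004 -1.    ]] [-36.8863  24.8657  76.1539   0.028   78.9825  64.0402]
rack ((527.1605834960938, -335.9804992675781), (35.99913024902344, 150.50233459472656), 78.98030853271484)
stopper 56 [ 0.5776 -0.346   0.0546] [ 0.5776 -0.3459  0.0548] [0.0081 0.009  0.0033] 255.5 174.0 [ 0.5777 -0.346   0.055 ]
```

View pics/w4.png

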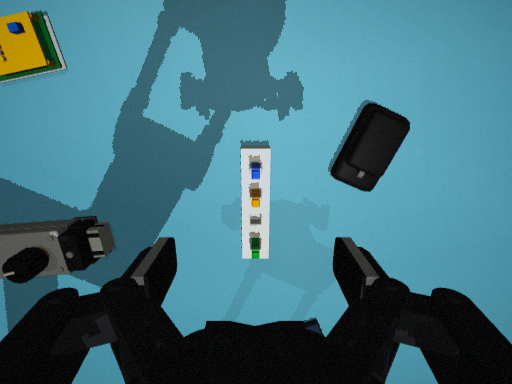

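The view shows the blue stopper at (255,174) and the rack squarely lined up with the tool. The mouse at (370,145) is well clear.

Emit:
play_rows --force 25 --series '[{"fingers":60,"x":0.27,"y":-0.16,"z":-4,"ax":0,"ay":0,"az":0},{"fingers":60,"x":0.27,"y":-0.16,"z":-8,"ax":0,"ay":0,"az":0},{"fingers":60,"x":0.27,"y":-0.16,"z":-11,"ax":0,"ay":0,"az":0},{"fingers":60,"x":0.27,"y":-0.16,"z":-14,"ax":0,"ay":0,"az":0},{"fingers":60,"x":0.27,"y":-0.16,"z":-16,"ax":0,"ay":0,"az":0},{"fingers":60,"x":0.27,"y":-0.16,"z":-17.2,"ax":0,"ay":0,"az":0},{"fingers":60,"x":0.27,"y":-0.16,"z":-17.7,"ax":0,"ay":0,"az":0},{"fingers":60,"x":0.27,"y":-0.16,"z":-17.7,"ax":0,"ay":0,"az":0},{"fingers":60,"x":0.27,"y":-0.16,"z":-17.7,"ax":0,"ay":0,"az":0}]'

```text
time_s: 9.95
eef_pos: [0.5784, -0.348, 0.0278]
orientation: [[0.982, -0.191, 0.002], [-0.191, -0.982, -0.002], [0.002, 0.001, -1.0]]
wrist_force: [-1.0, -1.1, -0.8]
width: 0.0514
gripper_force: 0.0
```

Emit:
play_rows --series '[{"fingers":60,"x":-0.05,"y":0.15,"z":-0.15,"ax":0,"ay":0,"az":0},{"fingers":35,"x":-0.05,"y":0.15,"z":-0.15,"ax":0,"ay":0,"az":0},{"fingers":25,"x":-0.05,"y":0.15,"z":-0.15,"ax":0,"ay":0,"az":0},{"fingers":18,"x":-0.05,"y":0.15,"z":-0.15,"ax":0,"ay":0,"az":0},{"fingers":10,"x":-0.05,"y":0.15,"z":-0.15,"ax":0,"ay":0,"az":0},{"fingers":10,"x":-0.05,"y":0.15,"z":-0.15,"ax":0,"ay":0,"az":0},{"fingers":10,"x":-0.05,"y":0.15,"z":-0.15,"ax":0,"ay":0,"az":0},{"fingers":10,"x":-0.05,"y":0.15,"z":-0.15,"ax":0,"ay":0,"az":0},{"fingers":10,"x":-0.05,"y":0.15,"z":-0.15,"ax":0,"ay":0,"az":0}]'

```text
time_s: 10.85
eef_pos: [0.5771, -0.3462, 0.025]
orientation: [[0.982, -0.191, 0.0], [-0.191, -0.982, -0.0], [0.0, 0.0, -1.0]]
wrist_force: [0.0, -0.2, 2.6]
width: 0.0118
gripper_force: 27.5
```

Emit:
play_rows --series '[{"fingers":10,"x":0,"y":0,"z":1,"ax":0,"ay":0,"az":0},{"fingers":10,"x":0,"y":0,"z":3,"ax":0,"ay":0,"az":0},{"fingers":10,"x":0,"y":0,"z":6,"ax":0,"ay":0,"az":0},{"fingers":10,"x":0,"y":0,"z":10,"ax":0,"ay":0,"az":0},{"fingers":10,"x":0,"y":0,"z":14,"ax":0,"ay":0,"az":0},{"fingers":10,"x":0,"y":2,"z":18,"ax":0,"ay":0,"az":0},{"fingers":10,"x":0,"y":5,"z":20,"ax":0,"ay":0,"az":7},{"fingers":10,"x":-0.5,"y":9,"z":20,"ax":0,"ay":0,"az":14},{"fingers":10,"x":-1,"y":13,"z":20,"ax":0,"ay":0,"az":21},{"fingers":10,"x":-1.5,"y":17,"z":20,"ax":0,"ay":0,"az":28},{"fingers":10,"x":-2,"y":21,"z":20,"ax":0,"ay":0,"az":35},{"fingers":10,"x":-2.4,"y":25,"z":20,"ax":0,"ay":0,"az":43},{"fingers":10,"x":-2.8,"y":29,"z":20,"ax":0,"ay":0,"az":51},{"fingers":10,"x":-3.2,"y":33,"z":20,"ax":0,"ay":0,"az":59},{"fingers":10,"x":-3.2,"y":37,"z":20,"ax":0,"ay":0,"az":67},{"fingers":10,"x":-3.2,"y":40,"z":20,"ax":0,"ay":0,"az":75},{"fingers":10,"x":-3.2,"y":43,"z":20,"ax":0,"ay":0,"az":82},{"fingers":10,"x":-3.2,"y":45,"z":20,"ax":0,"ay":0,"az":88},{"fingers":10,"x":-3.2,"y":46,"z":20,"ax":0,"ay":0,"az":92},{"fingers":10,"x":-3.2,"y":46.3,"z":20,"ax":0,"ay":0,"az":94.6}]'

```text
time_s: 12.85
eef_pos: [0.5445, 0.1184, 0.2252]
orientation: [[0.107, 0.994, 0.0], [0.994, -0.107, 0.0], [0.0, -0.0, -1.0]]
wrist_force: [-0.1, -0.5, 0.7]
width: 0.0121
gripper_force: 27.3
```

Emit:
play_rows --series '[{"fingers":10,"x":0,"y":0,"z":0,"ax":0,"ay":0,"az":0},{"fingers":10,"x":0,"y":0,"z":0,"ax":0,"ay":0,"az":0},{"fingers":10,"x":0,"y":0,"z":0,"ax":0,"ay":0,"az":0}]'

```text
time_s: 13.15
eef_pos: [0.5449, 0.1165, 0.225]
orientation: [[0.113, 0.994, 0.0], [0.994, -0.113, -0.0], [-0.0, 0.0, -1.0]]
wrist_force: [-0.4, -0.6, -0.6]
width: 0.012
gripper_force: 27.3
```

```bash
python3 - <<'E'
from h import *
a=cap('wrist');s=r.read_state();np.savez('w5.npz',**a)
print(s['time_s'],s['eef_pos'],s['orientation'],s['joints'],s['width'],s['gripper_force'])
cv2.imwrite('pics/w5.png',a['img'])
P=cloud(a);Z=P[...,2]
m=(Z>.1135)&(Z<.12)&(np.abs(P[...,0]-.545)<.035);q=P[m]
L=cv2.fitLine(q[:,:2].astype(np.float32),cv2.DIST_HUBER,0,.001,.001).ravel()
print('ridge',L,np.degrees(np.arctan2(L[1],L[0])),np.sort(q[:,1])[[0,-1]])
for lo in np.arange(0,.24,.02):
    k=q[(q[:,1]>lo)&(q[:,1]<lo+.02)]
    if len(k): print(lo,len(k),k.mean(0))
m=(Z>.041)&(Z<.053)&(np.abs(P[...,0]-.535)<.06);q=P[m];print('plate',len(q),cv2.minAreaRect((q[:,:2]*1000).astype(np.float32)))
m=(Z>.024)&(Z<.032)&(np.abs(P[...,0]-.545)<.05);q=P[m];print('rail',len(q),cv2.minAreaRect((q[:,:2]*1000).astype(np.float32)))
E
```

```text
13.2 [0.545  0.1164 0.2249] [[ 0.1128  0.9936  0.0001]
 [ 0.9936 -0.1128 -0.0001]
 [-0.0001  0.0001 -1.    ]] [ 4.913  14.4898 89.0127 -0.0087 76.4948 11.3928] 0.01173391918695477 27.288435995578766
ridge [0.1096 0.994  0.5552 0.2114] 83.706665 [0.0139 0.2431]
0.0 6 [0.5337 0.0156 0.1146]
0.16 57 [0.5504 0.1687 0.1141]
0.18 288 [0.5532 0.193  0.1152]
0.2 122 [0.5557 0.2149 0.1153]
0.22 328 [0.5575 0.2302 0.1156]
plate 2696 ((539.3772583007812, 69.07882690429688), (363.55853271484375, 62.081199645996094), 83.63786315917969)
rail 3382 ((542.7415161132812, 89.73774719238281), (403.1320495605469, 60.57481384277344), 82.40568542480469)
```

View pics/w5.png

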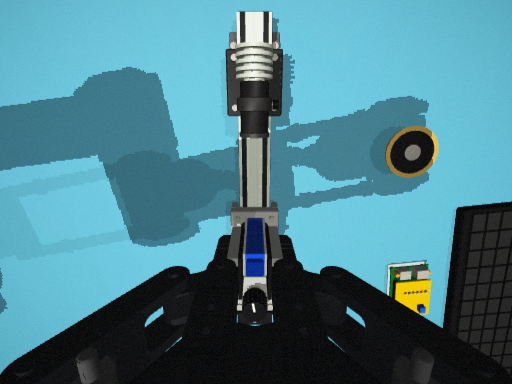

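The cuvette is held at (255,248), with its faces square to the rail. The lamp ridge line passes within 1 mm of the TCP, so I can lower it.

Emit:
play_rows --series '[{"fingers":10,"x":0,"y":0,"z":-2,"ax":0,"ay":0,"az":0},{"fingers":10,"x":0,"y":0,"z":-4.5,"ax":0,"ay":0,"az":0},{"fingers":10,"x":0,"y":0,"z":-7,"ax":0,"ay":0,"az":0},{"fingers":10,"x":0,"y":0,"z":-9,"ax":0,"ay":0,"az":0},{"fingers":10,"x":0,"y":0,"z":-11,"ax":0,"ay":0,"az":0},{"fingers":10,"x":0,"y":0,"z":-12.3,"ax":0,"ay":0,"az":0},{"fingers":10,"x":0,"y":0,"z":-12.4,"ax":0,"ay":0,"az":0},{"fingers":10,"x":0,"y":0,"z":-12.4,"ax":0,"ay":0,"az":0},{"fingers":10,"x":0,"y":0,"z":-12.4,"ax":0,"ay":0,"az":0},{"fingers":10,"x":0,"y":0,"z":-12.4,"ax":0,"ay":0,"az":0},{"fingers":10,"x":0,"y":0,"z":-12.4,"ax":0,"ay":0,"az":0},{"fingers":10,"x":0,"y":0,"z":-12.4,"ax":0,"ay":0,"az":0}]'

```text
time_s: 14.4
eef_pos: [0.5452, 0.1169, 0.1013]
orientation: [[0.112, 0.994, 0.001], [0.994, -0.112, 0.0], [0.0, 0.001, -1.0]]
wrist_force: [0.6, 1.2, 0.1]
width: 0.012
gripper_force: 27.3
```

```bash
python3 - <<'E'
from h import *
s=r.read_state();print(s['eef_pos'],s['orientation'],s['wrist_force'],s['joint_velocities'])
a=cap('wrist');b=cap('scene')
P=cloud(a);Z=P[...,2];m=(Z>.1135)&(Z<.12)&(np.abs(P[...,0]-.55)<.035)&(P[...,1]>.15);q=P[m]
if len(q)>20:
    L=cv2.fitLine(q[:,:2].astype(np.float32),cv2.DIST_HUBER,0,.001,.001).ravel();print('x at mid',L[2]+L[0]/L[1]*(.1164-L[3]),L,q[:,1].min())
h=cv2.cvtColor(a['img'],cv2.COLOR_BGR2HSV);m=(h[...,0]>105)&(h[...,0]<130)&(h[...,1]>150)&(np.hypot(P[...,0]-.545,P[...,1]-.1164)<.03)&(Z>.06)
q=P[m];print('blue',m.sum(),q.mean(0),q.min(0),q.max(0))
A=cv2.resize(a['img'],(400,300));B=cv2.resize(b['img'][110:260,200:400],(400,300),interpolation=cv2.INTER_CUBIC)
cv2.imwrite('pics/w6.png',np.hstack([A,B]))
E
```

```text
[0.5452 0.1169 0.1013] [[ 0.1116  0.9937  0.001 ]
 [ 0.9937 -0.1116  0.0001]
 [ 0.0002  0.0009 -1.    ]] [0.6053 1.2366 0.0811] [-0.0533  0.2794  0.1676 -0.0183 -0.0076  0.0525]
x at mid 0.54478073 [0.1082 0.9941 0.5547 0.2076] 0.16315971277712477
blue 1018 [0.5458 0.1218 0.1177] [0.52   0.1112 0.0824] [0.5726 0.1375 0.1995]
```

View pics/w6.png

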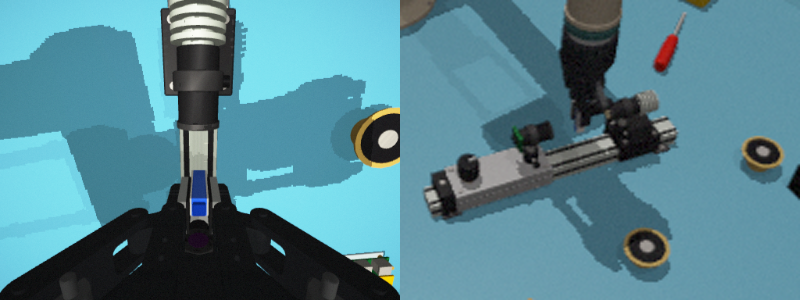

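The blue cuvette sits in the gap, in line with the lamp axis to within 0.5 mm. Its underside is about 82 mm above the bench, so its centre is at about 105 mm.

```bash
python3 -c "
from rig import r
print(r.close_job())"
```

```text
the job is handed in; nothing more can be done
None
```

The job is handed in but returned no verdict; by my measurements the carriage is against its stop, the knob turned about 75° clockwise (tight), and the blue cuvette is held by its frosted faces in mid-gap, within about 1 mm of the light path sideways and about 5 mm above it.

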